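# Load the wire bobbin and hold the brake lever open

## Robot

A 6-joint arm with a two-finger parallel gripper is mounted at the origin on a cart in front of the work surface, level with it; the furniture and walls round the work are solid. World frame = base frame: x ahead of the robot, y to its left, z up, the work surface at z = 0. Lengths are in m, angles in rad, forces in N, time in s.
With the tool pointing down it reaches from about 0.35 to 0.975 m from the base axis. Payload 4.9 kg.
Tool frame: the origin (TCP) lies on the centre line of the jaws, within the pads' length; the fingertips stand manip.tip_reach ahead of it and the grasp point (between the pads) is the TCP (manip.tip_reach is the distance from the TCP to the fingertips, in m); z points along the fingers, y is the line along which they close (so a half turn about z gives the same grasp; the last joint's range is limited). The gripper opens to 85 mm and grips with 20 to 120 N. Pads are 22 mm wide; open, the fingers measure 114 mm over their backs; the gripper's body (76 mm by 85 mm) begins 54 mm behind the grasp point. The pads swing forward as they close: fully open they stand 13 mm farther back than shut.
Start: joints at [1.231, 0.053, 1.613, -0, 1.476, -0.119], TCP at [0.137, 0.61, 0.25] pointing down, gripper open.
Joint ranges: [-3.01, 3.01], [-1.01, 2.22], [0.06, 2.58], [-1.02, 4.17], [0.09, 2.62], [-3.14, 3.14]. Speed limits (rad/s): [2.57, 2.57, 3.14, 3.14, 3.14, 3.14].

## Interface

Orientations are given as a unit quaternion [w, x, y, z].
In Python, from plant import manip gives the robot as it stands. The module is installed in compiled form; this text tells all that it offers.
- The arm moves only by the tool move_arm, never from a script. Its argument "rows" is a list of rows, each a list of 7 numbers: the shift along the tool's x, y, z in cm, then the turn, a rotation vector about the tool's x, y, z in degrees, then the opening, from -1 (shut) to 1 (fully open). In form: [[tx, ty, tz, ax, ay, az, jaw], ...]. A call has 1 to 20 rows; each row shifts and turns the commanded pose from where the row before left it, along the tool's axes as they then stand; what a row does not reach is not made up. A row lasts 1/12 s, in which the tool goes at most 41.7 mm and 7.16 degrees, less where a joint would pass 70% of its speed; a pose out of reach is approached as far as the arm can. A call is refused whole if a number of a shift passes 4.17 or a number of a turn 7.16, either way. A call with a gripper value outside its range is refused whole. The fingers move at their own pace and stop on an object; the grip force is fixed at half the most. Time passes only in rows, so rows that do not move let the fingers close. It gives the time, the measured TCP pose, the force, the opening and the grip force at its end, in the units of the state.
- manip.state(): the state, without advancing time (a new reading comes with each control period).
- manip.grab_frame(name): name is "side" or "top" or "wrist"; returns a dict with "img" (480x640x3 uint8, blue, green, red), "mtx" (3x3 intrinsics, pixels), "k1" (the pictures are not rectified: a ray, as slopes to the right and down, at radius r is drawn at 1 + k1 r^2 times it, then the intrinsics apply), "R" (3x3) and "t" (3): a world point X has camera coordinates R X + t. Camera axes: x right, y down, z forward; pixel columns grow to the right and rows downward; lengths in m; the calibration is good to about 2 mm. A picture is of the moment at which its call begins. There is no depth.
- manip.job_done(): hands the job in; it is judged then, once.
The state is a dict: "time": time; "joint_pos": joint angles; "joint_vel": joint speeds; "joint_efforts": joint torques, N m; "tool_pos": TCP position; "tool_rot": TCP orientation; "contact_force": force on the tool from outside, world axes, zero at the start; "ft_torque": the same for the moment, N m; "gripper_width": opening from 0.0 (shut) to 1.0 (fully open); "grasp_force": force on a finger pad.
Only numpy, scipy, OpenCV 4.12 (cv2) and the standard library are available. Lean on these libraries where they do the work, as an engineer would, in place of code of your own. Each camera call takes 0.05 s, during which the arm holds its last target. There are 200 camera calls.

## Task

Slide the taller wire bobbin up off its storage post and set it down fully onto the spindle of the grey pay-off stand, then let go of it. Then press the stand's sprung brake lever down by its black cross bar until the lever is level, between the two ribs of the plate beside it, and keep it there: the program finishes while still holding the lever level. Never push the lever down onto its stop, and leave the flat bobbin on its post and the things standing around where they are.

Things in the scene. Friction and masses are not known exactly. Their poses are not given: they have to be found in the camera images.
- tall_bobbin: the taller of two wooden bobbins wound with steel wire: flanges 56 mm across (grip these, any direction), 40 mm high, bore 20 mm right through, about 0.12 kg. Origin at the centre of its underside, z up along the bore. Starts upright on a storage stand's post, its underside 14 mm above the table; the post tip is 16 mm above its top: lift it 56 mm to clear.
- flat_bobbin: the flat bobbin, to be left alone: flanges 70 mm across, 22 mm high, on the other storage stand. Origin at the centre of its underside.
- stand_a: the storage stand of the tall bobbin, fixed: round wooden foot 84 mm across and 14 mm high with an upright steel post 12 mm thick whose tip is 70 mm above the table. Origin at the centre of its underside. Either stand may be the one nearer to the robot.
- stand_b: the storage stand of the flat bobbin, fixed, of the same shape and size as the other.
- payoff_stand: the grey pay-off stand, fixed: base 110 (x) by 200 (y) by 12 mm. Origin at the centre of its underside, z up, x roughly away from the robot. Spindle at y = +55 mm. Lever pivot (axis along y) at (35, -55, 55 mm); the lever points to -x. An upright plate with two ribs stands beside it on the spindle's side (x -40 to 36 mm, y -36 mm), its top 97 mm above the table, the highest part.
- spindle_seat (a point): centre of the top of the round brake drum (52 mm across) under the spindle, 34 mm above the table: the underside of the seated bobbin rests here. The spindle, 12 mm thick with a tapered tip, rises 54 mm above it. Axes as the pay-off stand.
- handle_bar (a point): centre of the lever's black cross bar, a round bar 14 mm thick and 50 mm long along the stand's y, 120 mm from the pivot; it moves with the lever. At rest it is 85 mm above the table, with the lever level 55 mm, at the stop 25 mm.
- brake_lever (a joint): angle of the brake lever in rad: 0 at rest (leaning 0.25 rad upward), 0.25 level, 0.5 on its stop; grows as the bar is pressed down. A spring pushes it back up: about 3 N at the bar at rest, 8 N level, 13 N at the stop; it springs back when let go.
- capped_jar: a small screw-capped paint jar, 42 mm across and 86 mm high, origin at the centre of its underside; to be left alone.
- curl_fish: a white unglazed pottery fish with a curled tail, 67 x 136 x 92 mm, origin at the centre of its underside; to be left alone.
- clay_flower: a small clay rose, 64 mm across and 31 mm high, origin at the centre of its underside; to be left alone.
There are look-alikes about, which are no part of the job. Leave any turquoise or white look-alike of the stand_b alone.

How it is judged:
By the outcome, as a careful person would: the job done as asked, in the order asked, and still so for the second after the job is handed in, while the arm keeps its last pose, push and grip.
It also fails if it takes over 48 s, if anything falls off the work surface, if the arm or the gripper's body presses on something with over 40 N, if the wrist force passes 120 N, or if a joint passes its speed limit or range.

## Working session

There is one attempt and no reset: what is moved stays moved. The work goes in short steps, Python scripts to look and compute and a tool call to move; the robot and the scene stay as the last step left them, time stands still between calls to the robot, and variables do not carry over. Pictures are saved under pics/ and viewed, at most 10 in all, crops included, and the job is handed in when it is done.

Besides the shell and the picture viewer there is one more tool, called after "Request:" in YAML: its name, and indented under it one key for each argument. move_arm: Moves the arm, as the interface text tells. Its arguments: {"type":"object","properties":{"rows":{"type":"array","items":{"type":"array","items":{"type":"number"}}}},"required":["rows"]}

```bash
mkdir -p pics; cat > h.py <<'E'
import numpy as np, cv2
from plant import manip
def grab(n,f):
    d=manip.grab_frame(n); cv2.imwrite('pics/'+f,d['img']); np.savez('pics/'+f+'.npz',**{k:d[k] for k in('mtx','k1','R','t')}); return d
def load(f): return np.load('pics/'+f+'.npz')
def ray(d,u,v):
    K=d['mtx']; p=np.array([(u-K[0,2])/K[0,0],(v-K[1,2])/K[1,1]]); q=p.copy()
    for _ in range(20): q=p/(1+float(d['k1'])*(q@q))
    R=d['R']; return -R.T@d['t'], R.T@np.array([q[0],q[1],1])
def atz(d,u,v,z):
    c,r=ray(d,u,v); return c+r*(z-c[2])/r[2]
def proj(d,X):
    c=d['R']@np.asarray(X,float)+d['t']; q=c[:2]/c[2]; q=q*(1+float(d['k1'])*(q@q)); K=d['mtx']
    return np.array([K[0,0]*q[0]+K[0,2],K[1,1]*q[1]+K[1,2]])
E
python3 - <<'E'
from h import *
for n in('top','side'):
    d=grab(n,n+'1.png'); print(n,-d['R'].T@d['t'])
s=manip.state(); print(s, manip.tip_reach)
E
```

```text
top [0.49217309 0.07693848 1.2232619 ]
side [0.2614305  1.19096636 0.5027447 ]
{'time': 0.1, 'joint_pos': array([ 1.23100960e+00,  5.32784228e-02,  1.61417458e+00,  3.36473794e-07,
        1.47598210e+00, -1.19003984e-01]), 'joint_vel': array([-0.0008129 , -0.00035146, -0.00158528, -0.00064057,  0.00140152,
        0.00037703]), 'joint_efforts': array([ 7.31788550e-04, -3.94907713e+01, -3.71361601e+01, -1.10490762e-04,
        4.01337224e-03, -5.76088723e-07]), 'tool_pos': array([0.13669451, 0.60932405, 0.24918293]), 'tool_rot': array([-2.09638953e-04,  1.10167270e-01,  9.93912634e-01, -8.97053119e-04]), 'contact_force': array([-0.79429673,  0.69682073,  0.64121747]), 'ft_torque': array([-0.05538333,  0.03695198,  0.01493854]), 'grasp_force': 0.0, 'gripper_width': 1.002508359407981} 0.019
```

View pics/top1.png

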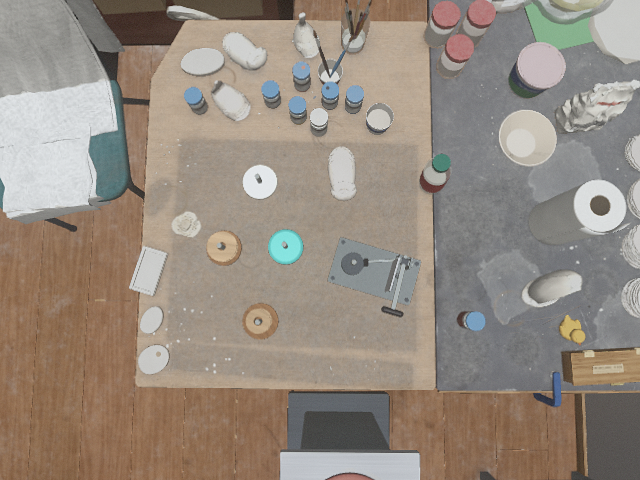

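View pics/side1.png

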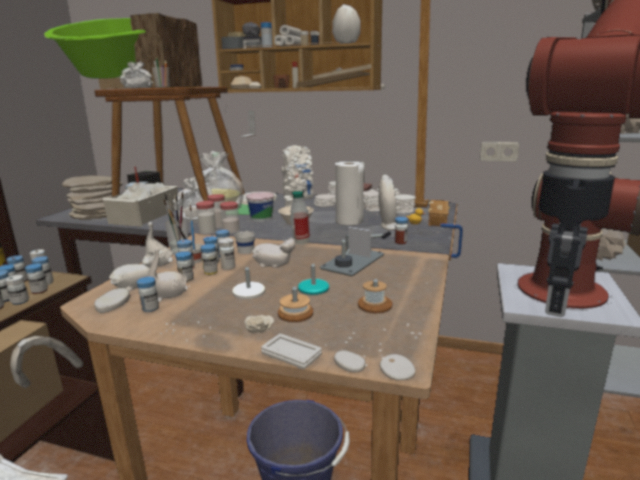

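The top view shows the robot at the bottom, so x is up and y is left. The bobbins are near px (259,320) and (223,247), and the pay-off stand is at (375,270). In the side view the tall bobbin is at (375,292), nearer the robot, and the flat one is at (295,305). I'll measure on enlarged crops.

```bash
python3 - <<'E'
from h import *
a=cv2.imread('pics/top1.png'); b=cv2.imread('pics/side1.png')
c1=cv2.resize(a[225:345,210:290],None,fx=5,fy=5,interpolation=cv2.INTER_CUBIC)
c2=cv2.resize(a[230:325,320:430],None,fx=5,fy=5,interpolation=cv2.INTER_CUBIC)
o=np.zeros((600,800,3),np.uint8); o[:,:400]=c1
c2=cv2.resize(a[230:325,322:427],(400,362),interpolation=cv2.INTER_CUBIC); o[:362,400:]=c2
c3=cv2.resize(b[265:320,330:420],(389,238),interpolation=cv2.INTER_CUBIC); o[362:,400:789]=c3
cv2.imwrite('pics/crop1.png',o)
d=load('top1.png'); print(d['mtx'],d['k1'],d['R'])
for n,u,v,z in [('tallpost',258,322,.07),('flatpost',222,245,.07),('spindle',352,262,.034),('bar',393,312,.085),('tealpost',285,245,.07),('whitepost',258,179,.07),
 ('c1',343,238,.012),('c2',421,264,.012),('c3',409,306,.012),('c4',328,279,.012),('tcp?',0,0,0)]:
    print(n,atz(d,u,v,z).round(4))
print(proj(d,[.137,.61,.25]),proj(d,[0,0,0]))
E
```

```text
[[516.81973305   0.         316.62009466]
 [  0.         516.81973305 236.25118684]
 [  0.           0.           1.        ]] -0.03905568416333554 [[ 0.0099482  -0.99994977 -0.00122354]
 [-0.99219367 -0.00971891 -0.12432722]
 [ 0.12430908  0.00245082 -0.99224052]]
tallpost [0.4447 0.2072 0.07  ]
flatpost [0.6148 0.2923 0.07  ]
spindle [ 0.5821 -0.0023  0.034 ]
bar [ 0.4698 -0.0886  0.085 ]
tealpost [0.6162 0.1506 0.07  ]
whitepost [0.7671 0.2149 0.07  ]
c1 [0.6404 0.0176 0.012 ]
c2 [ 0.5806 -0.166   0.012 ]
c3 [ 0.4825 -0.1366  0.012 ]
c4 [0.5434 0.0523 0.012 ]
tcp? [ 1.256   0.9088 -0.    ]
[ 23.755017   492.38098284] [349.19462277 520.27339219]
```

View pics/crop1.png

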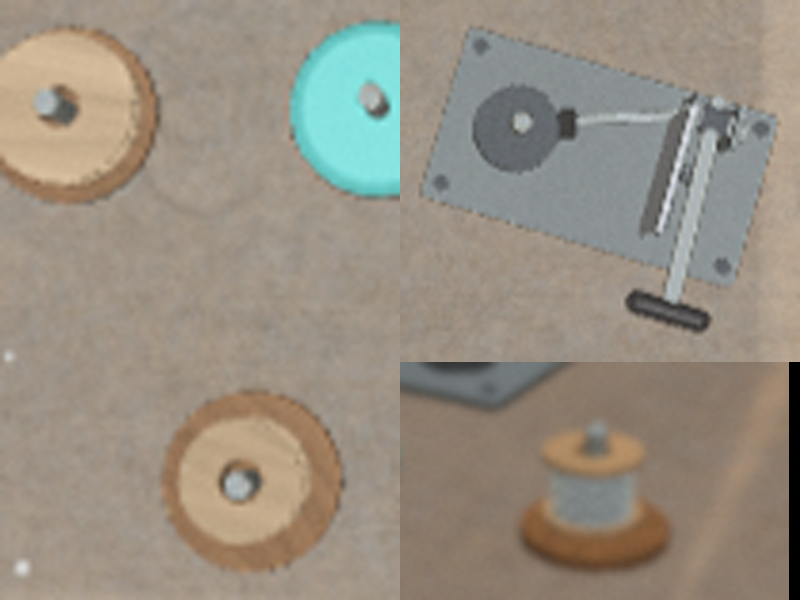

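The crops show:
- **Tall bobbin:** flange centre near px (259,321), with the post inside the bore.
- **Pay-off base:** tilted about 17°, drum at about (352.7,263.5).
- **Lever bar:** centre near (393,311).

Next I'll fit the poses.

```bash
python3 - <<'E'
from h import *
from scipy.optimize import least_squares
d=load('top1.png')
L=lambda x,y:((x+.5)/5-.5+210,(y+.5)/5-.5+225)
Rr=lambda x,y:((x-400+.5)/3.81-.5+322,(y+.5)/3.81-.5+230)
for n,p,z in[('tip',L(238,485),.07),('flange',L(245,480),.054),('foot',L(252.5,480),.014)]: print(n,atz(d,*p,z).round(4))
obs=[((470,27),(.055,.1,.012)),((777,117),(.055,-.1,.012)),((735,285),(-.055,-.1,.012)),((422,195),(-.055,.1,.012)),((518,128),(0,.055,.034)),((522,122),(0,.055,.088)),((669,311),(.035-.1163,-.055,.085))]
def w(p,X): c,s=np.cos(p[2]),np.sin(p[2]); return np.array([p[0]+c*X[0]-s*X[1],p[1]+s*X[0]+c*X[1],X[2]])
f=lambda p:np.concatenate([proj(d,w(p,X))-Rr(*o) for o,X in obs])
r=least_squares(f,[.56,-.05,0],loss='soft_l1',x_scale=[.1,.1,.1]); print(r.x,np.degrees(r.x[2])); print(f(r.x).reshape(-1,2).round(2))
for n,X in[('seat',(0,.055,.034)),('bar0',(.035-.1163,-.055,.085)),('barlevel',(-.085,-.055,.055))]: print(n,w(r.x,X).round(4))
s=load('side1.png')
for X in [(.447,.206,.07),w(r.x,(0,.055,.088))]: print(proj(s,X))
E
```

```text
tip [0.4455 0.209  0.07  ]
flange [0.4471 0.2078 0.054 ]
foot [0.4456 0.2088 0.014 ]
[ 0.56442155 -0.05610542 -0.2722567 ] -15.599159731398727
[[-0.31 -0.4 ]
 [ 0.89 -0.53]
 [-0.14  0.67]
 [-0.57  0.36]
 [-0.23  0.05]
 [ 0.37 -0.15]
 [ 0.12  0.02]]
seat [ 0.5792 -0.0031  0.034 ]
bar0 [ 0.4713 -0.0872  0.085 ]
barlevel [ 0.4678 -0.0862  0.055 ]
[374.71289765 278.36187894]
[343.38721241 239.67016602]
```

```bash
cat >> h.py <<'E'
from scipy.spatial.transform import Rotation as Ro
def go(X,yaxis=None):
    s=manip.state(); q=s['tool_rot']; R=Ro.from_quat([q[1],q[2],q[3],q[0]]).as_matrix()
    print('t',round(s['time'],2),'pos',s['tool_pos'].round(4),'shift cm',(R.T@(np.asarray(X)-s['tool_pos'])*100).round(2),'F',s['contact_force'].round(1),'w',round(s['gripper_width'],3),'g',round(s['grasp_force'],1),'zax',R[:,2].round(3),'yax',R[:,1].round(3))
E
python3 -c "
from h import *
go([.4465,.2085,.15])"
```

```text
t 0.1 pos [0.1367 0.6093 0.2492] shift cm [-39.01 -32.31   9.97] F [-0.8  0.7  0.6] w 1.003 g 0.0 zax [-0.001 -0.002 -1.   ] yax [ 0.219  0.976 -0.002]
```

Request:
move_arm:
  rows:
    - [-1.95,-1.62,0.5,0,0,0,1]
    - [-1.95,-1.62,0.5,0,0,0,1]
    - [-1.95,-1.62,0.5,0,0,0,1]
    - [-1.95,-1.62,0.5,0,0,0,1]
    - [-1.95,-1.62,0.5,0,0,0,1]
    - [-1.95,-1.62,0.5,0,0,0,1]
    - [-1.95,-1.62,0.5,0,0,0,1]
    - [-1.95,-1.62,0.5,0,0,0,1]
    - [-1.95,-1.62,0.5,0,0,0,1]
    - [-1.95,-1.62,0.5,0,0,0,1]
    - [-1.95,-1.62,0.5,0,0,0,1]
    - [-1.95,-1.62,0.5,0,0,0,1]
    - [-1.95,-1.62,0.5,0,0,0,1]
    - [-1.95,-1.62,0.5,0,0,0,1]
    - [-1.95,-1.62,0.5,0,0,0,1]
    - [-1.95,-1.62,0.5,0,0,0,1]
    - [-1.95,-1.62,0.5,0,0,0,1]
    - [-1.95,-1.62,0.5,0,0,0,1]
    - [-1.95,-1.62,0.5,0,0,0,1]
    - [-1.95,-1.62,0.5,0,0,0,1]

```text
time: 1.77
tool_pos: [0.4467, 0.2071, 0.1497]
tool_rot: [-0.0, 0.11, 0.994, -0.0]
contact_force: [-0.0, 0.2, 0.0]
gripper_width: 0.999
grasp_force: 0.0
```

Request:
move_arm:
  rows:
    - [0,0.1,1.5,0,0,0,1]
    - [0,0,1.5,0,0,0,1]
    - [0,0,1.5,0,0,0,1]
    - [0,0,1.5,0,0,0,1]
    - [0,0,1.5,0,0,0,1]
    - [0,0,1.3,0,0,0,1]
    - [0,0,1.2,0,0,0,1]
    - [0,0,1.0,0,0,0,1]
    - [0,0,0,0,0,0,1]
    - [0,0,0,0,0,0,1]

```text
time: 2.6
tool_pos: [0.4462, 0.2091, 0.0397]
tool_rot: [-0.001, 0.11, 0.994, -0.0]
contact_force: [0.1, 0.9, -0.1]
gripper_width: 1.0
grasp_force: 0.0
```

```bash
python3 -c "
from h import *
a=grab('wrist','w1.png')['img'];b=grab('side','s2.png')['img']
d=load('w1.png');print(proj(d,[.4465,.2085,.07]))
o=np.hstack([cv2.resize(a,(400,300)),cv2.resize(b[180:330,290:490],(400,300))]);cv2.imwrite('pics/c2.png',o)
go([.4465,.2085,.039])"
```

```text
[315.7206333  391.66611796]
t 2.7 pos [0.4473 0.2094 0.0411] shift cm [ 0.06 -0.11  0.21] F [-0.6 -0.1  0.5] w 1.0 g 0.0 zax [ 0.001  0.    -1.   ] yax [0.219 0.976 0.001]
```

View pics/c2.png

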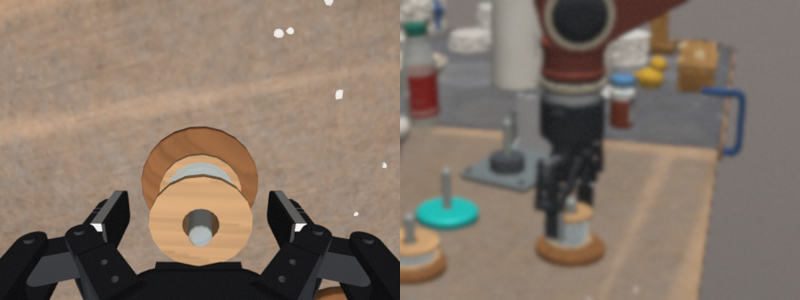

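The bobbin is centred between the open fingers, with the post tip at px (320,378) in the full wrist frame. I'll close the gripper.

Request:
move_arm:
  rows:
    - [0,0,0,0,0,0,-1]
    - [0,0,0,0,0,0,-1]
    - [0,0,0,0,0,0,-1]
    - [0,0,0,0,0,0,-1]
    - [0,0,0,0,0,0,-1]
    - [0,0,0,0,0,0,-1]
    - [0,0,0,0,0,0,-1]
    - [0,0,0,0,0,0,-1]
    - [0,0,0,0,0,0,-1]
    - [0,0,0,0,0,0,-1]

```text
time: 3.53
tool_pos: [0.4478, 0.2096, 0.0417]
tool_rot: [0.001, 0.11, 0.994, 0.0]
contact_force: [-0.6, 0.3, 6.1]
gripper_width: 0.645
grasp_force: 63.8
```

Request:
move_arm:
  rows:
    - [0,0,-0.5,0,0,0,-1]
    - [0,0,-1,0,0,0,-1]
    - [0,0,-1,0,0,0,-1]
    - [0,0,-1,0,0,0,-1]
    - [0,0,-1,0,0,0,-1]
    - [0,0,-1,0,0,0,-1]
    - [0,0,-1,0,0,0,-1]
    - [0,0,-1,0,0,0,-1]
    - [0,0,-1,0,0,0,-1]
    - [0,0,-1,0,0,0,-1]
    - [0,0,-1,0,0,0,-1]
    - [0,0,-0.5,0,0,0,-1]
    - [0,0,0,0,0,0,-1]
    - [0,0,0,0,0,0,-1]

```text
time: 4.7
tool_pos: [0.4467, 0.2093, 0.1505]
tool_rot: [0.0, 0.11, 0.994, 0.0]
contact_force: [0.1, -0.1, -0.9]
gripper_width: 0.645
grasp_force: 63.4
```

```bash
python3 -c "
from h import *
a=grab('wrist','w2.png')['img'];b=grab('side','s3.png')['img']
o=np.hstack([cv2.resize(a,(400,300)),cv2.resize(b[160:310,290:490],(400,300))]);cv2.imwrite('pics/c3.png',o)
go([.5792,-.0031,.15])"
```

```text
t 4.8 pos [0.4461 0.2091 0.1495] shift cm [-17.63 -17.79  -0.06] F [-0.4  0.1 -1.5] w 0.65 g 63.4 zax [-0.001 -0.    -1.   ] yax [ 0.219  0.976 -0.001]
```

View pics/c3.png

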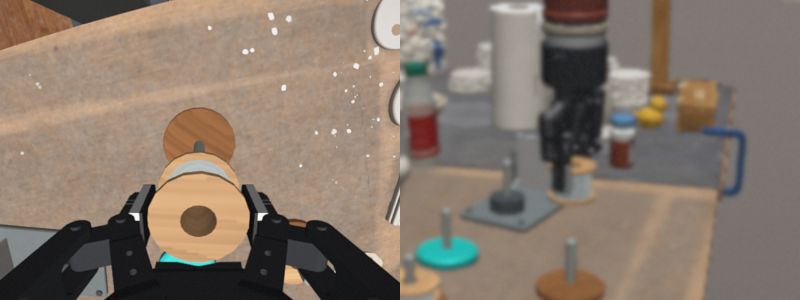

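The bobbin has lifted clear and upright. Its bore centre is at about px (317,353) in the wrist frame. I'll compute its offset in the tool frame.

```bash
python3 - <<'E'
from h import *
d=load('w2.png'); g=cv2.cvtColor(cv2.imread('pics/w2.png'),cv2.COLOR_BGR2GRAY)
im=cv2.imread('pics/w2.png'); m=(g[315:390,270:365]<115).astype(np.uint8)
n,l,st,c=cv2.connectedComponentsWithStats(m)
for i in range(1,n):
  if st[i,4]>200: print(st[i],c[i]+[270,315])
for p in [(317,353)]: print(atz(d,*p,.163))
go([.5792,-.0031,.15])
E
```

```text
[  19   14   58   50 2247] [317.1918113  353.42990654]
[0.44559831 0.20929961 0.163     ]
t 4.8 pos [0.4461 0.2091 0.1495] shift cm [-17.63 -17.79  -0.06] F [-0.4  0.1 -1.5] w 0.65 g 63.4 zax [-0.001 -0.    -1.   ] yax [ 0.219  0.976 -0.001]
```

Request:
move_arm:
  rows:
    - [-1.1,-1.11,0,0,0,0,-1]
    - [-1.1,-1.11,0,0,0,0,-1]
    - [-1.1,-1.11,0,0,0,0,-1]
    - [-1.1,-1.11,0,0,0,0,-1]
    - [-1.1,-1.11,0,0,0,0,-1]
    - [-1.1,-1.11,0,0,0,0,-1]
    - [-1.1,-1.11,0,0,0,0,-1]
    - [-1.1,-1.11,0,0,0,0,-1]
    - [-1.1,-1.11,0,0,0,0,-1]
    - [-1.1,-1.11,0,0,0,0,-1]
    - [-1.1,-1.11,0,0,0,0,-1]
    - [-1.1,-1.11,0,0,0,0,-1]
    - [-1.1,-1.11,0,0,0,0,-1]
    - [-1.1,-1.11,0,0,0,0,-1]
    - [-1.1,-1.11,0,0,0,0,-1]
    - [-1.1,-1.11,0,0,0,0,-1]
    - [0,0,0,0,0,0,-1]
    - [0,0,0,0,0,0,-1]
    - [0,0,0,0,0,0,-1]

```text
time: 6.38
tool_pos: [0.5794, -0.0026, 0.1501]
tool_rot: [-0.0, 0.11, 0.994, 0.0]
contact_force: [-0.8, 0.1, -1.0]
gripper_width: 0.646
grasp_force: 63.5
```

```bash
python3 -c "
from h import *
a=grab('wrist','w3.png')['img'];b=grab('side','s4.png')['img']
d=load('w3.png')
print('seat',proj(d,[.5792,-.0031,.034]),'tip',proj(d,[.5792,-.0031,.088]),'sidetip',proj(load('s4.png'),[.5792,-.0031,.088]))
o=np.hstack([cv2.resize(a,(400,300)),cv2.resize(b[160:310,270:470],(400,300))]);cv2.imwrite('pics/c4.png',o)
go([.5792+.0009,-.0031,.15])"
```

```text
seat [316.53647301 243.44532501] tip [316.37706431 273.76800587] sidetip [343.38825682 239.67385418]
t 6.48 pos [ 0.5792 -0.0021  0.1502] shift cm [-0.11 -0.08  0.02] F [ 0.3  0.7 -1.5] w 0.647 g 63.5 zax [-0.  0. -1.] yax [0.218 0.976 0.   ]
```

View pics/c4.png

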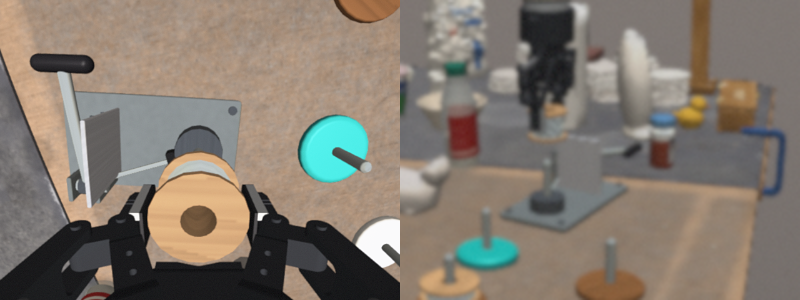

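The bobbin is over the drum, and the drum's sides line up laterally with the prediction (px 317). I'll correct by 1 mm and descend.

Request:
move_arm:
  rows:
    - [-0.1,-0.08,1,0,0,0,-1]
    - [0,0,1,0,0,0,-1]
    - [0,0,1,0,0,0,-1]
    - [0,0,0.8,0,0,0,-1]
    - [0,0,0.6,0,0,0,-1]
    - [0,0,0.6,0,0,0,-1]
    - [0,0,0.6,0,0,0,-1]
    - [0,0,0.6,0,0,0,-1]
    - [0,0,0,0,0,0,-1]

```text
time: 7.23
tool_pos: [0.5794, -0.0035, 0.0867]
tool_rot: [-0.001, 0.11, 0.994, 0.0]
contact_force: [-0.6, -0.6, -1.1]
gripper_width: 0.641
grasp_force: 63.5
```

Request:
move_arm:
  rows:
    - [0,0,0.6,0,0,0,-1]
    - [0,0,0.6,0,0,0,-1]
    - [0,0,0.5,0,0,0,-1]
    - [0,0,0.4,0,0,0,-1]
    - [0,0,0.3,0,0,0,-1]
    - [0,0,0.1,0,0,0,-1]
    - [0,0,0,0,0,0,-1]
    - [0,0,0,0,0,0,-1]

```text
time: 7.9
tool_pos: [0.5804, -0.0036, 0.0634]
tool_rot: [0.0, 0.11, 0.994, -0.0]
contact_force: [0.2, -0.4, -1.0]
gripper_width: 0.642
grasp_force: 63.5
```

Request:
move_arm:
  rows:
    - [0,0,0.1,0,0,0,-1]
    - [0,0,0.1,0,0,0,-1]
    - [0,0,0,0,0,0,-1]
    - [0,0,0,0,0,0,-1]

```text
time: 8.23
tool_pos: [0.5807, -0.0036, 0.0618]
tool_rot: [0.0, 0.11, 0.994, 0.0]
contact_force: [-0.7, -0.2, 0.8]
gripper_width: 0.64
grasp_force: 63.6
```

Request:
move_arm:
  rows:
    - [0,0,0.1,0,0,0,-1]
    - [0,0,0,0,0,0,-1]
    - [0,0,0,0,0,0,-1]

```text
time: 8.48
tool_pos: [0.5807, -0.0036, 0.0617]
tool_rot: [0.0, 0.11, 0.994, -0.0]
contact_force: [-3.4, 0.1, 7.1]
gripper_width: 0.645
grasp_force: 64.3
```

The contact force has risen to 7 N at the seat height. Release and rise.

Request:
move_arm:
  rows:
    - [0,0,0,0,0,0,1]
    - [0,0,0,0,0,0,1]
    - [0,0,0,0,0,0,1]
    - [0,0,0,0,0,0,1]
    - [0,0,0,0,0,0,1]
    - [0,0,0,0,0,0,1]
    - [0,0,0,0,0,0,1]
    - [0,0,0,0,0,0,1]
    - [0,0,-0.6,0,0,0,1]
    - [0,0,-1,0,0,0,1]
    - [0,0,-1.2,0,0,0,1]
    - [0,0,-1.2,0,0,0,1]
    - [0,0,-1.2,0,0,0,1]
    - [0,0,-1.2,0,0,0,1]
    - [0,0,-1.2,0,0,0,1]
    - [0,0,-1.2,0,0,0,1]
    - [0,0,-1.2,0,0,0,1]
    - [0,0,0,0,0,0,1]

```text
time: 9.98
tool_pos: [0.5821, -0.0038, 0.1641]
tool_rot: [0.003, 0.11, 0.994, -0.0]
contact_force: [0.4, -0.7, 0.6]
gripper_width: 0.998
grasp_force: 0.0
```

```bash
python3 -c "
from h import *
a=grab('wrist','w4.png')['img'];b=grab('side','s5.png')['img']
d=load('w4.png')
print('bar',proj(d,[.4713,-.0872,.085]),'flange',proj(d,[.5792,-.0031,.074]))
o=np.hstack([cv2.resize(a,(400,300)),cv2.resize(b[190:280,300:420],(400,300),interpolation=cv2.INTER_CUBIC)]);cv2.imwrite('pics/c5.png',o)
print('side: drumtop-level pts',proj(load('s5.png'),[.5792,-.0031,.034]),proj(load('s5.png'),[.5792,-.0031,.074]),proj(load('s5.png'),[.5792,-.0031,.088]))
go([.4713,-.0872,.16])"
```

```text
bar [110.64601851  96.03622879] flange [317.50186305 250.76795487]
side: drumtop-level pts [343.45776038 257.36272176] [343.40662092 244.30613705] [343.38825682 239.67385418]
t 10.08 pos [ 0.5806 -0.0036  0.1611] shift cm [  8.84 -10.55   0.09] F [ 0.1  0.6 -0.9] w 1.002 g 0.0 zax [ 0.001 -0.    -1.   ] yax [0.219 0.976 0.   ]
```

View pics/c5.png

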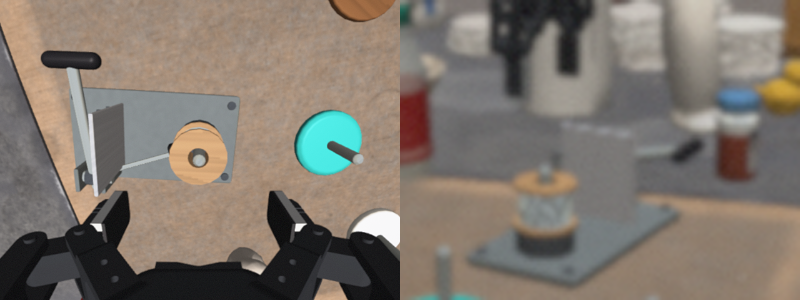

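The bobbin is down on the drum and upright. Its flange is at px (317,251), as predicted, and the spindle tip stands proud of it. The bar is at (113,96) in the full wrist frame, within 3 px of the prediction. I'll move over the bar and shut the jaws.

Request:
move_arm:
  rows:
    - [0.91,-1.05,0,0,0,0,-1]
    - [0.91,-1.05,0,0,0,0,-1]
    - [0.91,-1.05,0,0,0,0,-1]
    - [0.91,-1.05,0,0,0,0,-1]
    - [0.91,-1.05,0,0,0,0,-1]
    - [0.91,-1.05,0,0,0,0,-1]
    - [0.91,-1.05,0,0,0,0,-1]
    - [0.91,-1.05,0,0,0,0,-1]
    - [0.91,-1.05,0,0,0,0,-1]
    - [0.91,-1.05,0,0,0,0,-1]
    - [0,0,1,0,0,0,-1]
    - [0,0,1,0,0,0,-1]
    - [0,0,1,0,0,0,-1]
    - [0,0,0.5,0,0,0,-1]
    - [0,0,0,0,0,0,-1]
    - [0,0,0,0,0,0,-1]

```text
time: 11.42
tool_pos: [0.4683, -0.0856, 0.1243]
tool_rot: [-0.001, 0.11, 0.994, 0.0]
contact_force: [0.5, 0.2, -0.2]
gripper_width: 0.001
grasp_force: 0.0
```

```bash
python3 -c "
from h import *
a=grab('wrist','w5.png')['img'];b=grab('top','t2.png')['img']
print(proj(load('w5.png'),[.4713,-.0872,.085]))
o=np.hstack([cv2.resize(a,(400,300)),cv2.resize(b[230:335,300:440],(400,300),interpolation=cv2.INTER_CUBIC)]);cv2.imwrite('pics/c6.png',o)
go([.469,-.0865,.111])"
```

```text
[315.64114842 298.42866468]
t 11.52 pos [ 0.469  -0.086   0.1255] shift cm [-0.01 -0.05  1.45] F [-0.6 -0.3 -0.9] w 0.0 g 0.0 zax [ 0. -0. -1.] yax [ 0.219  0.976 -0.   ]
```

View pics/c6.png

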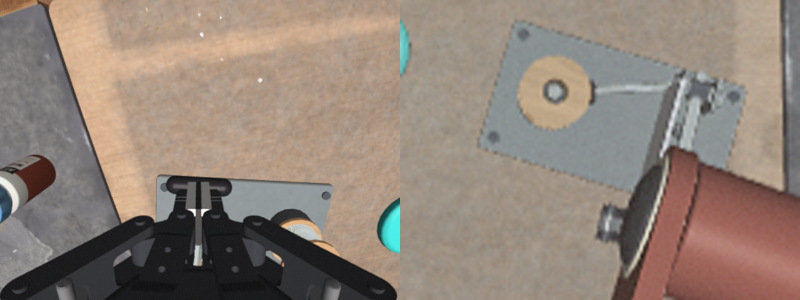

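The shut tips at px (199,185) sit over the middle of the bar, which spans 165–232. I'll descend to touch it.

Request:
move_arm:
  rows:
    - [0,0,0.5,0,0,0,-1]
    - [0,0,0.5,0,0,0,-1]
    - [0,0,0.5,0,0,0,-1]
    - [0,0,0.5,0,0,0,-1]
    - [0,0,0,0,0,0,-1]
    - [0,0,0,0,0,0,-1]

```text
time: 12.02
tool_pos: [0.4683, -0.086, 0.1052]
tool_rot: [-0.001, 0.11, 0.994, 0.0]
contact_force: [-2.4, 0.3, 4.7]
gripper_width: 0.0
grasp_force: 2.1
```

Request:
move_arm:
  rows:
    - [0,0,0.4,0,0,0,-1]
    - [0,0,0.4,0,0,0,-1]
    - [0,0,0.4,0,0,0,-1]
    - [0,0,0.4,0,0,0,-1]
    - [0,0,0.4,0,0,0,-1]
    - [0,0,0.2,0,0,0,-1]
    - [0,0,0,0,0,0,-1]
    - [0,0,0,0,0,0,-1]
    - [0,0,0,0,0,0,-1]

```text
time: 12.77
tool_pos: [0.4683, -0.0861, 0.084]
tool_rot: [-0.001, 0.11, 0.994, 0.0]
contact_force: [-4.2, 1.6, 7.6]
gripper_width: 0.0
grasp_force: 3.6
```

```bash
python3 -c "
from h import *
go([.469,-.0865,.081])
P=[];F=[]
for i in range(4):
    b=grab('side','s6.png')['img'];s=manip.state();P.append(s['tool_pos']);F.append(s['contact_force'])
a=grab('wrist','w6.png')['img']
print(np.mean(P,0),np.mean(F,0))
d=load('s6.png')
u=(.04*0)
c,s_=np.cos(-.27226),np.sin(-.27226)
w=lambda x,y,z:[.56442+c*x-s_*y,-.0561+s_*x+c*y,z]
for z in(.047,.055,.063): print(z,proj(d,w(-.085,-.03,z)))
o=np.hstack([cv2.resize(a,(400,300)),cv2.resize(b[215:275,325:405],(400,300),interpolation=cv2.INTER_CUBIC)]);cv2.imwrite('pics/c7.png',o)"
```

```text
t 12.77 pos [ 0.4683 -0.0861  0.084 ] shift cm [-0.08 -0.03  0.3 ] F [-4.2  1.6  7.6] w 0.0 g 3.6 zax [-0.001  0.    -1.   ] yax [0.219 0.976 0.   ]
[ 0.46830234 -0.08606902  0.08405623] [-4.78539169  1.17584476  7.3308525 ]
0.047 [383.06012042 249.46794228]
0.055 [383.12817692 246.90072789]
0.063 [383.19638929 244.32337048]
```

View pics/c7.png

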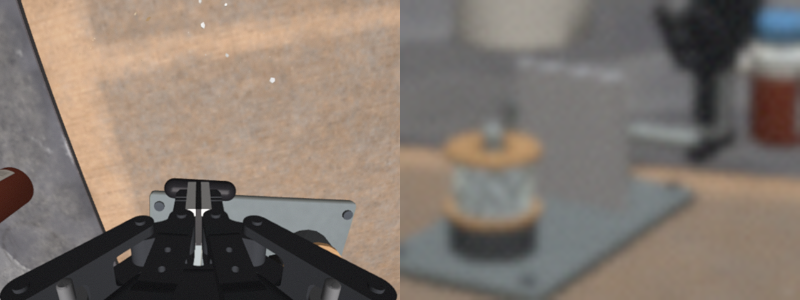

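The bobbin is seated on the drum and the lever is nearly level, with the bar end at about px (386,244). The TCP height and force (7.3 N of 8) both call for about 3 mm more.

Request:
move_arm:
  rows:
    - [0,0,0.1,0,0,0,-1]
    - [0,0,0.1,0,0,0,-1]
    - [0,0,0.1,0,0,0,-1]
    - [0,0,0,0,0,0,-1]
    - [0,0,0,0,0,0,-1]
    - [0,0,0,0,0,0,-1]

```text
time: 13.52
tool_pos: [0.4684, -0.0861, 0.0811]
tool_rot: [-0.001, 0.11, 0.994, 0.0]
contact_force: [-5.3, 2.2, 8.1]
gripper_width: -0.006
grasp_force: 3.8
```

```bash
python3 -c "
from h import *
P=[];F=[];B=[]
for i in range(6):
    b=grab('side','s7.png')['img'];B.append(b.astype(float));s=manip.state();P.append(s['tool_pos']);F.append(s['contact_force'])
a=grab('wrist','w7.png')['img']
print(np.mean(P,0),np.mean(F,0))
d=load('s7.png')
c,s_=np.cos(-.27226),np.sin(-.27226)
w=lambda x,y,z:[.56442+c*x-s_*y,-.0561+s_*x+c*y,z]
b=np.mean(B,0).astype(np.uint8)
o=cv2.resize(b[220:265,345:405],(800,600),interpolation=cv2.INTER_CUBIC)
f=lambda p:((p-[345,220]+.5)*800/60).round().astype(int)
# predicted lever centre line when level (red) and 8 mm high (green)
for z,col in((.055,(0,0,255)),(.063,(0,255,0))):
    th=np.arcsin((z-.055)/.12)
    A,E=[f(proj(d,w(.035-r*np.cos(th),-.055,.055+r*np.sin(th)))) for r in(.08,.12)]
    cv2.line(o,A.tolist(),E.tolist(),col,1)
    cv2.circle(o,f(proj(d,w(.035-.12*np.cos(th),-.03,z))).tolist(),4,col,1)
cv2.imwrite('pics/c8.png',o)"
```

```text
[ 0.4683564  -0.0860886   0.08114069] [-4.69475306  1.12153087  7.88060926]
```

View pics/c8.png

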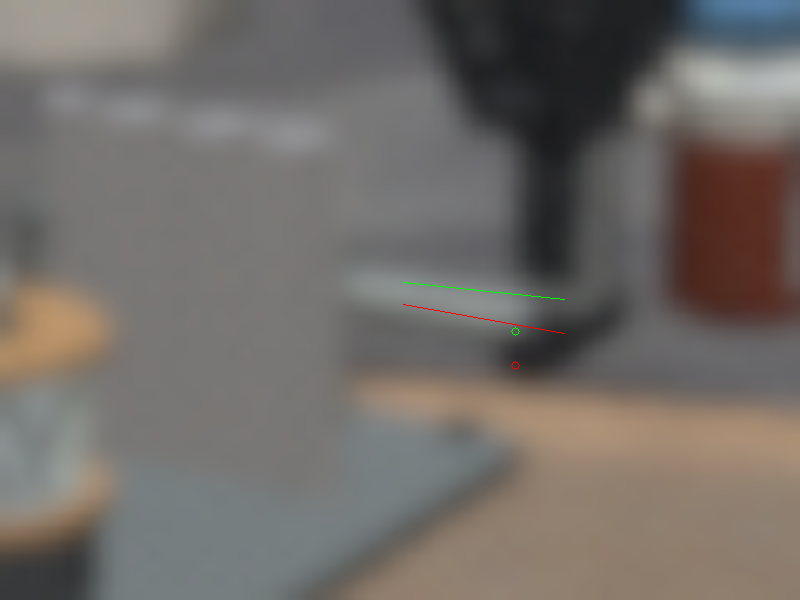

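The lever now runs close to the predicted level line, with the bar end at crop (515,355) against (515,365) predicted. I'll check the side camera's bias on fixed features: the base corner seen at crop (520,440) and the plate's top right corner at (335,128).

```bash
python3 -c "
from h import *
d=load('s7.png')
c,s_=np.cos(-.27226),np.sin(-.27226)
w=lambda x,y,z:[.56442+c*x-s_*y,-.0561+s_*x+c*y,z]
f=lambda p:((p-[345,220]+.5)*800/60).round().astype(int)
for n,X in(('base corner',(-.055,-.1,.012)),('plate corner top',(-.04,-.036,.097)),('plate other top',(.036,-.036,.097)),('plate bottom',(-.04,-.036,.012)),('spindle tip',(0,.055,.088)),('flange c',(0,.055,.074)),('bar end y-80',(-.085,-.08,.055)),('bar end y-30',(-.085,-.03,.055))): print(n,f(proj(d,w(*X))))
"
```

```text
base corner [525 431]
plate corner top [348 146]
plate other top [51 97]
plate bottom [342 504]
spindle tip [-15 269]
flange c [-15 331]
bar end y-80 [612 302]
bar end y-30 [515 365]
```

The fixed features scatter by about ±10 crop px (about 2 mm). The image and the force both hint that the bar is 1–2 mm high, so I'll trim down 1 mm and confirm it holds steady.

Request:
move_arm:
  rows:
    - [0,0,0.1,0,0,0,-1]
    - [0,0,0,0,0,0,-1]
    - [0,0,0,0,0,0,-1]
    - [0,0,0,0,0,0,-1]
    - [0,0,0,0,0,0,-1]
    - [0,0,0,0,0,0,-1]

```text
time: 14.37
tool_pos: [0.4685, -0.0861, 0.0802]
tool_rot: [-0.0, 0.11, 0.994, 0.0]
contact_force: [-4.4, 2.5, 7.3]
gripper_width: 0.002
grasp_force: 3.9
```

```bash
python3 -c "
from h import *
go([.469,-.0865,.080])
print(manip.job_done())"
```

```text
t 14.37 pos [ 0.4685 -0.0861  0.0802] shift cm [-0.06 -0.03  0.02] F [-4.4  2.5  7.3] w 0.002 g 3.9 zax [-0.001  0.    -1.   ] yax [ 0.219  0.976 -0.   ]
the job is handed in; nothing more can be done
None
```

I handed the job in at 14.4 s: the tall bobbin is seated on the spindle and released, and the arm is holding the brake lever level to within about 2 mm at the bar (about 8 N), well above its stop; no verdict came back.

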